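# Nest raw clay pots for the bisque kiln

### The arm

A 6-joint arm with a two-finger parallel gripper is mounted at the origin on the work surface. World frame = base frame: x ahead of the robot, y to its left, z up, the work surface at z = 0. Lengths are in mm, angles in degrees, forces in N, time in s.
With the tool pointing down it reaches from about 300 to 850 mm from the base axis. Payload 4.2 kg.
Tool frame: the origin (TCP) lies on the centre line of the jaws, within the pads' length; the fingertips stand 11 mm ahead of it and the grasp point (between the pads) lies 8 mm behind it; z points along the fingers, y is the line along which they close (so a half turn about z gives the same grasp; the last joint's range is limited). The gripper opens to 91 mm and grips with 3 to 60 N. Pads are 32 mm wide; open, the fingers measure 118 mm over their backs; the gripper's body (76 mm by 178 mm) begins 60 mm behind the grasp point.
Start: joints at [-72.365, 18.312, 89.639, -0, 72.044, -1.146], TCP at [185.131, -544.398, 224.976] pointing down, gripper open.
Joint ranges: [-177.97, 177.97], [-48.28, 115.42], [12.27, 149.76], [-77.06, 257.06], [2.81, 150.46], [-146.56, 146.56]. Speed limits (degrees/s): [147.25, 147.25, 180, 180, 180, 180].

### API

Orientations are given as [roll, pitch, yaw] about the fixed x, y, z axes, in that order (R = Rz(yaw) Ry(pitch) Rx(roll)).
In Python, from workcell import env, grab_frame, camera_model, models gives the robot as it stands.
- The arm moves only by the shell command python3 -m crank 'ROWS' [FORCE]. ROWS is text: rows parted by semicolons, each of 7 numbers parted by spaces: the closure, from -1 (fully open) to 1 (shut), so that 0 is half open, then the shift along the tool's x, y, z in mm, then the turn, a rotation vector about the tool's x, y, z in degrees. A call has 1 to 10 rows; each row shifts and turns the commanded pose from where the row before left it, along the tool's axes as they then stand; what a row does not reach is not made up. A row lasts 1/8 s, in which the tool goes at most 62.5 mm and 10.7 degrees, less where a joint would pass 70% of its speed; a pose out of reach is approached as far as the arm can. A call is refused whole if a number of a shift passes 62.5 or a number of a turn 10.7, either way. A call with a gripper value outside its range is refused whole. The fingers move at their own pace and stop on an object; FORCE is the grip in N (left out, the last holds). Time passes only in rows, so rows that do not move let the fingers close. It gives the time, the measured TCP pose, the force, the opening and the grip force at its end, in the units of the state.
- env.state(): the state, without advancing time (a new reading comes with each control period).
- grab_frame(name): name is "side" or "top" or "wrist"; returns the picture (420x560x3 uint8, blue, green, red); there is no depth.
- camera_model(name): a dict with "K" (3x3 intrinsics, pixels), "k1" (the pictures are not rectified: a ray, as slopes to the right and down, at radius r is drawn at 1 + k1 r^2 times it, then the intrinsics apply), "R" (3x3) and "t" (3): a world point X has camera coordinates R X + t; the wrist camera has in their place "mount" (4x4, takes a point from camera to tool coordinates, whose origin is the TCP and whose axes are the flange's). Camera axes: x right, y down, z forward; pixel columns grow to the right and rows downward; lengths in mm; the calibration is good to about 2 mm. A picture is of the moment at which its call begins: read the wrist's pose just before it. camera_model takes no time and is no camera call.
- env.job_done(): hands the job in; it is judged then, once.
Trained networks look in the newest picture that a camera, given by its name, has taken for a name from the list of things; names that differ only in an ending like _2 or _b are one class to them, and where a whole thing is asked for, a point or a joint stands for the part that bears it (a point fixed in the world has none). Each returns a list of dicts, best first, with "p" (0 to 1); they miss things now and then, are a little off and sometimes report something else, mostly with a low value. They report only what shows in the picture. A call takes as long as a camera call.
- models.search_frame(name, camera): "point" ([x, y, z] in mm, in world coordinates, good to about 4 mm: the middle of the surface that is visible of it).
The state is a dict: "time_s": time; "qpos": joint angles; "qvel": joint speeds; "effort": joint torques, N m; "ee_pos": TCP position; "ee_rot": TCP orientation; "force": force on the tool from outside, world axes, zero at the start; "torque": the same for the moment, N m; "gripper_width": finger opening in mm; "gripper_force": force on a finger pad.
Only numpy, scipy, OpenCV 4.12 (cv2) and the standard library are available. Lean on these libraries where they do the work, as an engineer would, in place of code of your own. Each camera call takes 0.05 s, during which the arm holds its last target. There are 200 camera calls.

### The job

Pack the three plain straight-sided clay pots for the kiln by nesting them: first stand the medium pot inside the large one on the kiln shelf, then stand the narrow small pot inside the medium one. Unfired clay is fragile, so set each pot down gently and upright without dropping it, and leave the large pot where it stands.

Things in the scene. Friction and masses are not known exactly. Their poses are not given: they have to be found in the camera images.
- large_pot: The widest of three plain straight-sided open round pots of matt grey unfired clay: 152 mm outside diameter, 140 mm inside, 58 mm high, floor 6 mm thick, 0.6 kg, loose. It stands upright on a square cream kiln shelf slab, 15 mm thick, on the table. Origin at the centre of its underside, z up its axis.
- medium_pot: The medium straight-sided open pot of the same clay, a tumbler: 64 mm outside diameter, 56 mm inside, 58 mm high, floor 5 mm thick, 0.16 kg. It stands upright on the table among other pottery (goblet, round-bellied jar with knobbed lid, mug with handle), all under 90 mm high and at least 25 mm away. Origin at the centre of its underside, z up its axis.
- small_pot: The small, narrow straight-sided open pot of the same clay, tube-like: 34 mm outside diameter, 26 mm inside, 84 mm high, 0.09 kg. It stands upright on the table among the same pottery. Standing in the medium pot, its top is 31 mm above that pot's rim. Origin at the centre of its underside, z up its axis.

How it is judged (in metres and radians):
On the way, in this order (a step that is already met when the one before it is completed fails the run):
1. the medium pot stands upright on the floor of the large pot, let go (horizontal distance between medium_pot and large_pot below 0.042 m and z of medium_pot in the frame of large_pot between 0.002 and 0.012 m and angle between medium_pot's own z axis and vertical below 0.17 rad and contact force between medium_pot and the fingers below 0.1 N), for 0.2 s.
2. the small pot stands upright on the floor of the medium pot, still inside the large one, let go (horizontal distance between medium_pot and large_pot below 0.042 m and z of medium_pot in the frame of large_pot between 0.002 and 0.012 m and angle between each of medium_pot, small_pot's own z axis and vertical below 0.17 rad and horizontal distance between small_pot and medium_pot below 0.016 m and z of small_pot in the frame of medium_pot between 0.002 and 0.012 m and contact force between small_pot and the fingers below 0.1 N), for 0.2 s.
At the end, for the whole second after the job is handed in: Medium pot on the floor of the large pot (axes within 42 mm: anywhere on it), small pot on the floor of the medium pot (axes within 16 mm), floors met within a few mm, both upright within 10 degrees, let go and at rest; large pot upright, within 40 mm of its start (all of step 2 and angle between large_pot's own z axis and vertical below 0.17 rad and distance of large_pot from where it was at the start of the episode below 0.04 m and contact force between medium_pot and the fingers below 0.1 N and linear speed of each of large_pot, medium_pot, small_pot below 0.03 m/s); the robot touches nothing.
It fails at once if the medium pot is dropped (falls faster than 0.7 m/s out of the fingers, about 25 mm of free fall) (contact force between medium_pot and the fingers below 0.1 N and linear speed of medium_pot above 0.7 m/s).
It fails at once if the small pot is dropped (falls faster than 0.7 m/s out of the fingers, about 25 mm of free fall) (contact force between small_pot and the fingers below 0.1 N and linear speed of small_pot above 0.7 m/s).
It fails at once if the large pot is shoved more than 40 mm from its place (distance of large_pot from where it was at the start of the episode above 0.04 m).
It also fails if it takes over 64 s, if anything falls off the work surface, if the arm or the gripper's body presses on something with over 40 N, if the wrist force passes 120 N, or if a joint passes its speed limit or range.

## Working session

There is one attempt and no reset: what is moved stays moved. The work goes in short steps, Python scripts to look and compute and a shell command to move; the robot and the scene stay as the last step left them, time stands still between calls to the robot, and variables do not carry over. Pictures are saved under pics/ and viewed, at most 10 in all, crops included, and the job is handed in when it is done.

```bash
mkdir -p pics
cat > h.py <<'E'
import numpy as np, cv2
from workcell import env, grab_frame, camera_model, models
def ray(cam,u,v,n=None):
    m=camera_model(cam);K=np.array(m["K"])
    d=np.linalg.inv(K)@[u,v,1];r0=d[:2].copy();x=r0.copy()
    for _ in range(20): x=r0/(1+m["k1"]*(x@x))
    d=np.array([x[0],x[1],1]);R=np.array(m["R"]);t=np.array(m["t"]).ravel()
    return -R.T@t,R.T@d
def at(cam,u,v,z):
    o,d=ray(cam,u,v);return o+d*(z-o[2])/d[2]
def proj(cam,X):
    m=camera_model(cam);c=np.array(m["R"])@X+np.array(m["t"]).ravel();s=c[:2]/c[2]
    s=s*(1+m["k1"]*(s@s));return (np.array(m["K"])@[s[0],s[1],1])[:2]
E
python3 - <<'E'
from h import *
for c in("top","side"):
    cv2.imwrite(f"pics/{c}0.png",grab_frame(c))
    for n in("large_pot","medium_pot","small_pot"):
        for d in models.search_frame(n,c)[:3]: print(c,n,round(d["p"],2),np.round(d["point"]),np.round(proj(c,np.array(d["point"]))))
s=env.state();print(s["time_s"],s["ee_pos"],s["ee_rot"],s["gripper_width"])
E
```

```text
top large_pot 0.6 [551. 219.  21.] [164. 192.]
top medium_pot 0.74 [ 450. -102.    1.] [285. 233.]
top small_pot 0.62 [ 583. -259.   54.] [347. 182.]
side large_pot 0.81 [552. 233.  40.] [265. 126.]
side medium_pot 0.6 [ 447. -116.   32.] [230. 236.]
side small_pot 0.71 [ 581. -269.   58.] [305. 284.]
side small_pot 0.65 [ 446. -115.   37.] [230. 234.]
0.4 [ 185.12414263 -544.34511993  224.85572499] [-1.79992009e+02 -2.93039900e-04  1.87827885e+01] 91.2160704222704
```

View pics/top0.png

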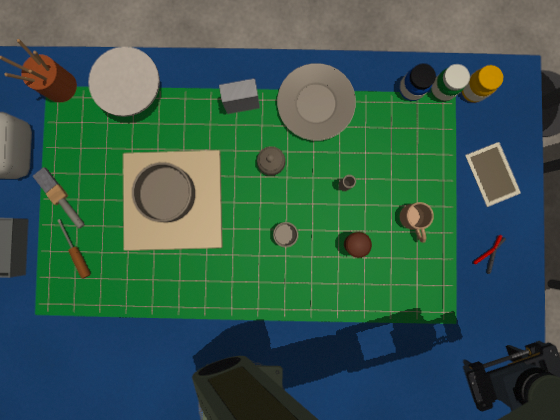

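View pics/side0.png

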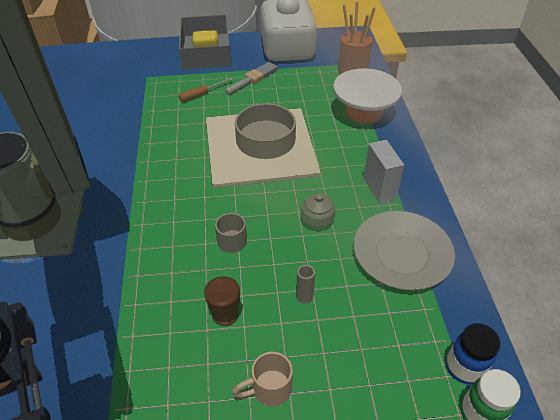

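The top view shows the large pot on its slab at about (163,193), the medium tumbler at (285,234) and the small tube at (347,183). The goblet (358,244), jar (270,161) and mug (416,216) are distractors. Next I'll magnify the rims to measure them precisely.

Run:
```python
from h import *
t=cv2.imread("pics/top0.png");s=cv2.imread("pics/side0.png")
def c(im,u,v,r): return cv2.resize(im[v-r:v+r,u-r:u+r],(260,260),interpolation=cv2.INTER_CUBIC)
def tile(im,u,v,r):
    a=c(im,u,v,r);a=cv2.convertScaleAbs(a,alpha=1.6)
    for k in range(0,2*r,5):
        p=int(k*130/r);cv2.line(a,(p,0),(p,5 if k%10 else 12),(255,255,255),1);cv2.line(a,(0,p),(5 if k%10 else 12,p),(255,255,255),1)
    return a
cv2.imwrite("pics/m.png",np.vstack([np.hstack([tile(t,163,193,40),tile(t,285,234,20),tile(t,347,183,20)]),np.hstack([tile(s,265,131,40),tile(s,231,233,25),tile(s,305,284,25)])]))
for n,X,z,D in(("L",(551,219),73,152),("M",(450,-108),58,64),("S",(583,-265),84,34)):
    for cam in("top","side"):
        a=[proj(cam,np.array([X[0]+D/2*np.cos(q),X[1]+D/2*np.sin(q),z])) for q in np.linspace(0,6.28,60)]
        a=np.array(a);print(n,cam,np.round([a[:,0].min(),a[:,0].max(),a[:,1].min(),a[:,1].max()],1))
```

```text
L top [128.3 188.4 160.6 220.7]
L side [234.5 295.8 100.8 138.5]
M top [274.7 300.  220.6 246. ]
M side [215.3 246.3 213.6 237. ]
S top [344.8 358.5 174.1 187.7]
S side [296.6 315.  266.4 281.4]
```

View pics/m.png

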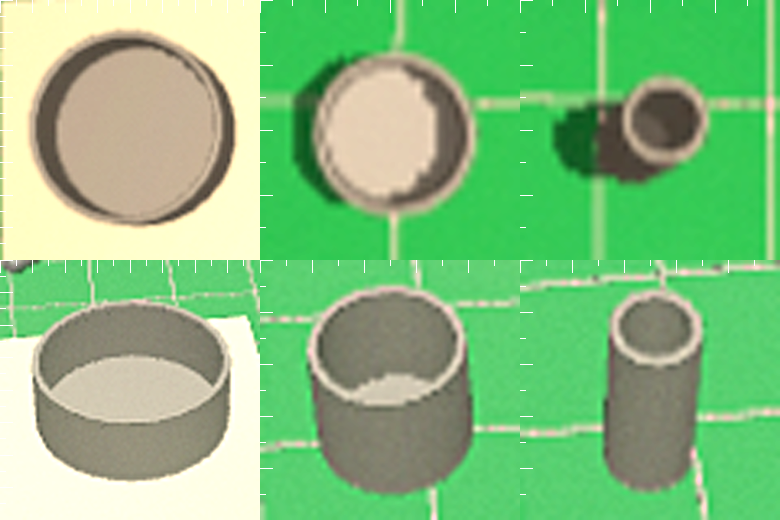

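The mosaic shows these rim centres in pixels:

| Pot | Top view | Side view |
|---|---|---|
| Large | (162.1,191.8) | (265.3,122.2) |
| Medium | (285.6,234.6) | (230.2,224.7) |
| Small | (349.3,181.5) | (306.1,271.9) |

Run:
```python
from h import *
for n,z,a,b in(("L",73,(162.1,191.8),(265.3,122.2)),("M",58,(285.6,234.6),(230.2,224.7)),("S",84,(349.3,181.5),(306.1,271.9)),("jar",50,(271,161),(318,210)),("gob",75,(358,244),(223,288))):
    print(n,np.round(at("top",*a,z),1),np.round(at("side",*b,z),1))
print(camera_model("wrist")["mount"])
```

```text
L [548.  209.3  73. ] [550.1 205.8  73. ]
M [ 446.6 -103.5   58. ] [ 448.8 -106.9   58. ]
S [ 581.5 -259.2   84. ] [ 584.1 -260.7   84. ]
jar [634.8 -62.6  50. ] [637.3 -78.   50. ]
gob [ 426.7 -283.9   75. ] [ 429.1 -274.3   75. ]
[[ 5.09766183e-05 -9.60765847e-01 -2.77360748e-01  7.88045384e+01]
 [ 9.99999655e-01  2.79087295e-04 -7.82954843e-04  3.96471294e-02]
 [ 8.29644134e-04 -2.77360612e-01  9.60765529e-01 -1.60226019e+02]
 [ 0.00000000e+00  0.00000000e+00  0.00000000e+00  1.00000000e+00]]
```

```bash
python3 -m crank '-1 43.4 -36.8 0 0 0 0;-1 43.4 -36.8 0 0 0 0;-1 43.4 -36.8 0 0 0 0;-1 43.4 -36.8 0 0 0 0;-1 43.4 -36.8 0 0 0 0;-1 43.4 -36.8 0 0 0 0;-1 43.4 -36.8 0 0 0 0;-1 43.4 -36.8 0 0 0 0;-1 43.4 -36.8 0 0 0 0;-1 0 0 0 0 0 0'
cat >> h.py <<'E'
from scipy.spatial.transform import Rotation
def to(x,y,z):
    s=env.state();R=Rotation.from_euler("xyz",s["ee_rot"],degrees=True)
    print("t",s["time_s"],"tcp",np.round(s["ee_pos"],1),np.round(s["ee_rot"],1),"w",round(s["gripper_width"],1),"tool shift",np.round(R.inv().apply(np.array([x,y,z])-s["ee_pos"]),1))
def wproj(X,s):
    m=camera_model("wrist");M=np.array(m["mount"]);R=Rotation.from_euler("xyz",s["ee_rot"],degrees=True)
    p=R.inv().apply(np.array(X)-s["ee_pos"]);c=M[:3,:3].T@(p-M[:3,3]);q=c[:2]/c[2];q=q*(1+m["k1"]*(q@q))
    return (np.array(m["K"])@[q[0],q[1],1])[:2]
def overlay(x,y,z,r,f):
    s=env.state();im=cv2.convertScaleAbs(grab_frame("wrist"),alpha=1.5)
    for q in np.linspace(0,2*np.pi,40,endpoint=False):
        u=wproj([x+r*np.cos(q),y+r*np.sin(q),z],s);cv2.circle(im,(int(round(u[0])),int(round(u[1]))),1,(0,0,255),-1)
    print("c",wproj([x,y,z],s),"d/dx10",wproj([x+10,y,z],s),"d/dy10",wproj([x,y+10,z],s));cv2.imwrite(f,im)
E
python3 - <<'E'
from h import *
to(447.7,-105,34);overlay(447.7,-105,58,32,"pics/w1.png")
E
```

```text
time_s: 1.65
ee_pos: [449.8, -102.2, 225.0]
ee_rot: [-180.0, -0.1, 19.1]
force: [-1.3, -0.2, 0.3]
gripper_width: 91.4
gripper_force: 0.0
t 1.65 tcp [ 449.8 -102.2  225. ] [-1.80e+02 -1.00e-01  1.91e+01] w 91.4 tool shift [ -3.   2. 191.]
c [278.25806669 196.70450233] d/dx10 [281.45333089 187.80477528] d/dy10 [269.14533296 193.63165984]
```

View pics/w1.png

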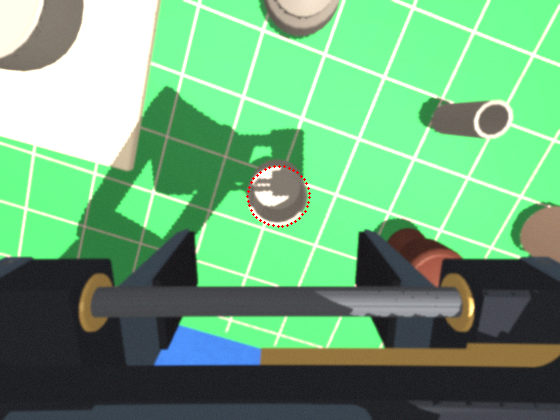

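The wrist view shows the predicted rim circle lying on the medium pot at (278,197), so the position holds. I'll descend and grip.

```bash
python3 -m crank '-1 -3 2 40 0 0 0;-1 0 0 40 0 0 0;-1 0 0 40 0 0 0;-1 0 0 35 0 0 0;-1 0 0 24 0 0 0;-1 0 0 12 0 0 0;-1 0 0 0 0 0 0;-1 0 0 0 0 0 0' 20
python3 -m crank '0 0 0 0 0 0 0;0.5 0 0 0 0 0 0;1 0 0 0 0 0 0;1 0 0 0 0 0 0;1 0 0 0 0 0 0;1 0 0 0 0 0 0' 20
```

```text
time_s: 2.7
ee_pos: [446.8, -108.5, 34.9]
ee_rot: [179.9, -0.1, 18.8]
force: [0.7, 0.7, 0.7]
gripper_width: 91.1
gripper_force: 0.0
time_s: 3.45
ee_pos: [446.1, -107.7, 34.2]
ee_rot: [-180.0, -0.0, 18.8]
force: [0.1, 2.6, 6.2]
gripper_width: 64.4
gripper_force: 20.0
```

```bash
python3 -m crank '1 0 0 -10 0 0 0;1 0 0 -30 0 0 0;1 0 0 -40 0 0 0;1 0 0 -40 0 0 0;1 0 0 0 0 0 0'
python3 - <<'E'
from h import *
to(549,207.5,154)
E
```

```text
time_s: 4.08
ee_pos: [448.2, -108.7, 156.9]
ee_rot: [179.7, -0.4, 18.8]
force: [0.0, 1.1, -2.3]
gripper_width: 64.7
gripper_force: 20.0
t 4.075 tcp [ 448.2 -108.7  156.9] [179.7  -0.4  18.8] w 64.7 tool shift [ 197.2 -266.9    2.9]
```

```bash
python3 -m crank '1 12 -16 0 0 0 0;1 24 -32 0 0 0 0;1 24 -32 0 0 0 0;1 24 -32 0 0 0 0;1 24 -32 0 0 0 0;1 24 -32 0 0 0 0;1 24 -32 0 0 0 0;1 24 -32 0 0 0 0;1 17 -27 0 0 0 0;1 0 0 0 0 0 0'
python3 -m crank '1 0 0 0 0 0 0;1 0 0 0 0 0 0'
python3 - <<'E'
from h import *
to(549,207.5,55)
overlay(549,207.5,73,70,"pics/w2.png")
E
```

```text
time_s: 5.32
ee_pos: [546.2, 209.8, 151.9]
ee_rot: [180.0, 0.2, 18.9]
force: [-0.1, -0.8, -2.6]
gripper_width: 64.8
gripper_force: 20.0
time_s: 5.58
ee_pos: [546.2, 207.1, 153.4]
ee_rot: [180.0, 0.1, 18.7]
force: [-0.4, -0.7, -1.7]
gripper_width: 64.9
gripper_force: 20.0
t 5.575 tcp [546.2 207.1 153.4] [1.80e+02 1.00e-01 1.87e+01] w 64.9 tool shift [ 2.9  0.5 98.4]
c [277.02289176 216.32163005] d/dx10 [281.20576023 204.58332434] d/dy10 [264.80105913 212.36842458]
```

View pics/w2.png

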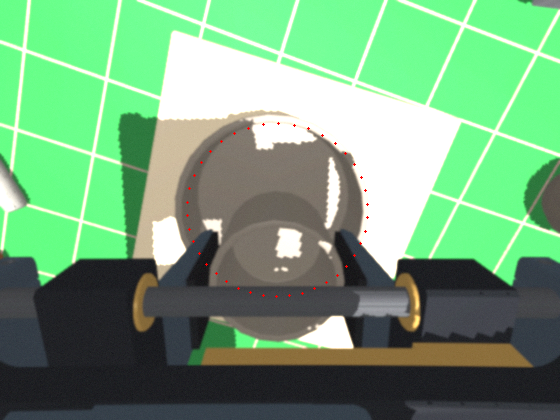

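The wrist view shows the large pot's outer rim spanning about u 176–364, so its centre is about 5 mm to the left of my estimate. I'll correct for that and lower slowly.

```bash
python3 -m crank '1 3 -4 10 0 0 0;1 0 0 20 0 0 0;1 0 0 20 0 0 0;1 0 0 20 0 0 0;1 0 0 12 0 0 0;1 0 0 6 0 0 0;1 0 0 3 0 0 0;1 0 0 0 0 0 0;1 0 0 0 0 0 0'
python3 -m crank '1 0 0 1.5 0 0 0;1 0 0 1.5 0 0 0;1 0 0 0 0 0 0'
```

```text
time_s: 6.75
ee_pos: [548.6, 213.1, 63.5]
ee_rot: [180.0, -0.1, 18.8]
force: [0.7, -0.6, -1.5]
gripper_width: 64.6
gripper_force: 20.0
time_s: 7.12
ee_pos: [548.1, 213.0, 59.8]
ee_rot: [180.0, 0.0, 18.8]
force: [-0.8, -0.3, -1.7]
gripper_width: 64.6
gripper_force: 20.0
```

```bash
python3 -m crank '1 0 0 1.5 0 0 0;1 0 0 1 0 0 0;1 0 0 0 0 0 0'; python3 -m crank '1 0 0 1 0 0 0;1 0 0 1 0 0 0;1 0 0 0 0 0 0'
```

```text
time_s: 7.5
ee_pos: [548.1, 213.0, 57.3]
ee_rot: [180.0, 0.0, 18.8]
force: [0.5, 0.7, -2.1]
gripper_width: 64.9
gripper_force: 20.0
time_s: 7.88
ee_pos: [548.2, 213.0, 55.4]
ee_rot: [180.0, 0.0, 18.8]
force: [-0.2, 0.4, -2.6]
gripper_width: 64.4
gripper_force: 20.0
```

```bash
python3 -m crank '1 0 0 1 0 0 0;1 0 0 0 0 0 0'; python3 -m crank '1 0 0 1 0 0 0;1 0 0 0 0 0 0'
```

```text
time_s: 8.12
ee_pos: [548.3, 213.0, 55.3]
ee_rot: [180.0, -0.0, 18.8]
force: [-2.3, -1.3, 5.1]
gripper_width: 64.7
gripper_force: 20.0
time_s: 8.38
ee_pos: [548.3, 213.0, 55.2]
ee_rot: [180.0, -0.1, 18.8]
force: [-3.2, -2.0, 11.0]
gripper_width: 64.9
gripper_force: 20.0
```

Contact with the pot floor is confirmed (11 N upward). I'll release and rise.

```bash
python3 -m crank '1 0 0 -1 0 0 0;-0.5 0 0 0 0 0 0;-0.7 0 0 0 0 0 0;-0.7 0 0 0 0 0 0;-0.7 0 0 0 0 0 0'; python3 -m crank '-0.7 0 0 -10 0 0 0;-0.7 0 0 -20 0 0 0;-0.7 0 0 -40 0 0 0;-0.7 0 0 -50 0 0 0;-0.7 0 0 -50 0 0 0;-1 0 0 0 0 0 0;-1 0 0 0 0 0 0'
python3 - <<'E'
from h import *
to(582.8,-260,225);overlay(548.2,213,79,32,"pics/w3.png")
E
```

```text
time_s: 9.0
ee_pos: [548.3, 213.0, 54.2]
ee_rot: [180.0, 0.0, 18.8]
force: [0.0, -0.5, 0.5]
gripper_width: 77.6
gripper_force: 0.0
time_s: 9.88
ee_pos: [547.7, 212.8, 224.3]
ee_rot: [180.0, 0.0, 18.8]
force: [-0.1, 0.1, 0.0]
gripper_width: 90.6
gripper_force: 0.0
t 9.875 tcp [547.7 212.8 224.3] [180.    0.   18.8] w 90.6 tool shift [-119.   459.    -0.6]
c [276.33284941 198.51529346] d/dx10 [279.67718127 188.9916294 ] d/dy10 [266.56082652 195.29208038]
```

View pics/w3.png

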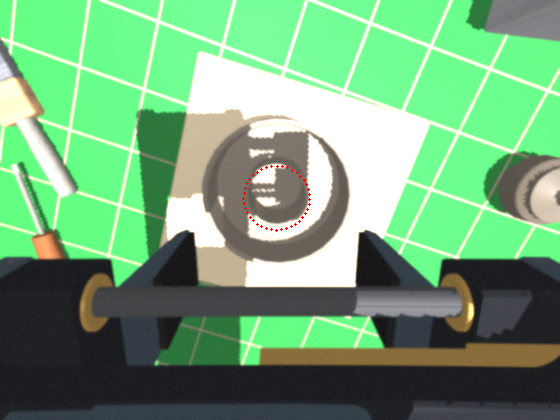

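The medium pot stands in the large one, centred near (276,198), matching the circle for (548,213). Now to the small pot.

```bash
python3 -m crank '-1 -10 40 0 0 0 0;-1 -14 54 0 0 0 0;-1 -14 54 0 0 0 0;-1 -14 54 0 0 0 0;-1 -14 54 0 0 0 0;-1 -14 54 0 0 0 0;-1 -14 54 0 0 0 0;-1 -14 54 0 0 0 0;-1 -11 41 0 0 0 0;-1 0 0 0 0 0 0'
python3 -m crank '-1 0 0 0 0 0 0;-1 0 0 0 0 0 0'
python3 - <<'E'
from h import *
to(582.8,-260,68);overlay(582.8,-260,84,17,"pics/w4.png")
E
```

```text
time_s: 11.18
ee_pos: [582.3, -262.5, 221.8]
ee_rot: [-179.9, 0.2, 18.6]
force: [-1.4, 0.4, 0.1]
gripper_width: 91.1
gripper_force: 0.0
time_s: 11.42
ee_pos: [583.1, -258.5, 224.0]
ee_rot: [-179.9, 0.0, 18.9]
force: [-0.7, -0.5, -0.4]
gripper_width: 91.5
gripper_force: 0.0
t 11.425 tcp [ 583.1 -258.5  224. ] [-179.9    0.    18.9] w 91.5 tool shift [ -0.7   1.5 156. ]
c [277.89670834 201.21497156] d/dx10 [281.32055654 191.57421379] d/dy10 [267.98447691 197.93367714]
```

View pics/w4.png

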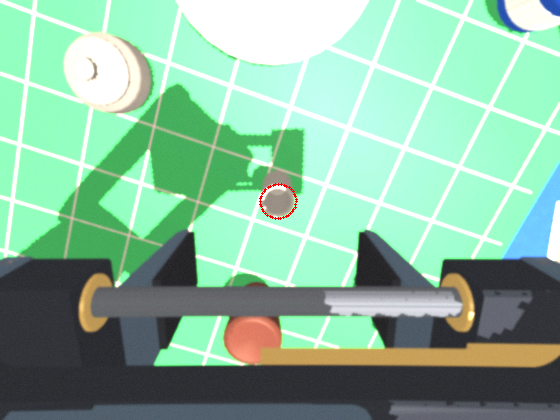

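The circle lies on the small pot's rim at (278,201). Descending.

```bash
python3 -m crank '-1 -0.7 1.5 40 0 0 0;-1 0 0 40 0 0 0;-1 0 0 35 0 0 0;-1 0 0 25 0 0 0;-1 0 0 11 0 0 0;-1 0 0 5 0 0 0;-1 0 0 0 0 0 0;-1 0 0 0 0 0 0'
python3 -m crank '-1 0 0 0 0 0 0'
```

```text
time_s: 12.48
ee_pos: [583.8, -261.7, 69.6]
ee_rot: [179.9, -0.1, 18.8]
force: [-0.9, -0.7, -0.6]
gripper_width: 91.3
gripper_force: 0.0
time_s: 12.6
ee_pos: [583.5, -261.7, 69.3]
ee_rot: [179.9, -0.1, 18.8]
force: [0.1, -1.1, 0.8]
gripper_width: 91.2
gripper_force: 0.0
```

```bash
python3 -m crank '-1 0 -1.3 0.8 0 0 0;0 0 0 0 0 0 0;0.2 0 0 0 0 0 0;0.3 0 0 0 0 0 0;0.5 0 0 0 0 0 0;1 0 0 0 0 0 0;1 0 0 0 0 0 0;1 0 0 0 0 0 0;1 0 0 0 0 0 0' 20
python3 -m crank '1 0 0 -6 0 0 0;1 0 0 -15 0 0 0;1 0 0 -30 0 0 0;1 0 0 -40 0 0 0;1 0 0 -40 0 0 0;1 0 0 0 0 0 0;1 0 0 0 0 0 0'
python3 - <<'E'
from h import *
to(548.2,213,200);cv2.imwrite("pics/s5.png",cv2.resize(cv2.convertScaleAbs(grab_frame("side")[120:340,180:440],alpha=1.5),(780,585)))
E
```

```text
time_s: 13.72
ee_pos: [582.7, -260.3, 67.6]
ee_rot: [-180.0, 0.0, 18.8]
force: [-0.4, 0.1, -1.0]
gripper_width: 33.6
gripper_force: 20.0
time_s: 14.6
ee_pos: [582.2, -260.1, 198.5]
ee_rot: [-180.0, 0.0, 18.8]
force: [-0.1, 0.8, -1.9]
gripper_width: 33.4
gripper_force: 20.0
t 14.6 tcp [ 582.2 -260.1  198.5] [-180.     0.    18.8] w 33.4 tool shift [ 120.1 -458.8   -1.4]
```

View pics/s5.png

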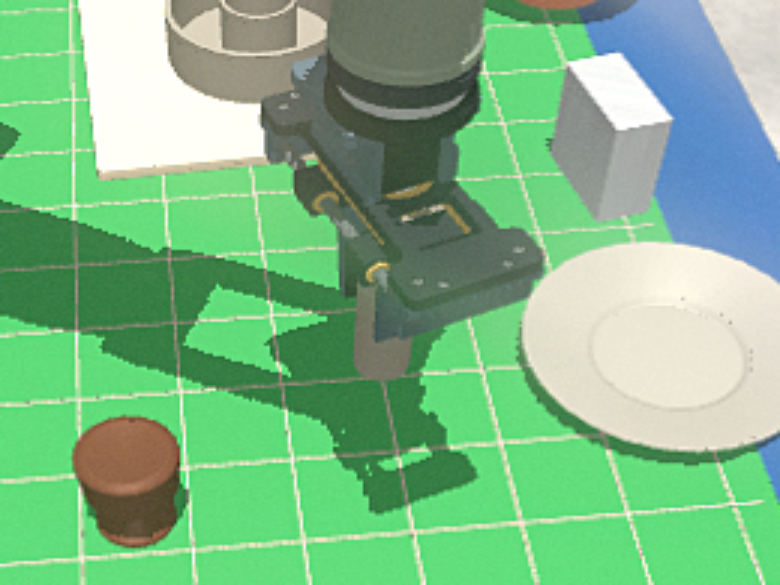

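The small pot hangs upright in the fingers (about (383,330) in the crop). I'll carry it over.

```bash
python3 -m crank '1 5 -20 0 0 0 0;1 10 -38 0 0 0 0;1 10 -38 0 0 0 0;1 10 -38 0 0 0 0;1 10 -38 0 0 0 0;1 10 -38 0 0 0 0;1 10 -38 0 0 0 0;1 10 -38 0 0 0 0;1 10 -38 0 0 0 0;1 10 -38 0 0 0 0'
python3 -m crank '1 10 -38 0 0 0 0;1 8 -30 0 0 0 0;1 5 -20 0 0 0 0;1 2 -9 0 0 0 0;1 0 0 0 0 0 0;1 0 0 0 0 0 0;1 0 0 0 0 0 0;1 0 0 0 0 0 0'
python3 - <<'E'
from h import *
to(548.2,213,94);overlay(548.2,213,79,32,"pics/w6.png")
E
```

```text
time_s: 15.9
ee_pos: [554.5, 115.3, 197.7]
ee_rot: [-180.0, 0.1, 18.8]
force: [0.9, -0.9, -0.8]
gripper_width: 33.4
gripper_force: 20.0
time_s: 16.9
ee_pos: [548.7, 212.3, 198.7]
ee_rot: [180.0, -0.0, 18.7]
force: [0.1, -0.2, -1.5]
gripper_width: 33.5
gripper_force: 20.0
t 16.9 tcp [548.7 212.3 198.7] [180.   -0.   18.7] w 33.5 tool shift [ -0.3  -0.8 104.7]
c [275.43789175 206.52465464] d/dx10 [279.04661528 196.26579298] d/dy10 [264.83926197 203.06465407]
```

View pics/w6.png

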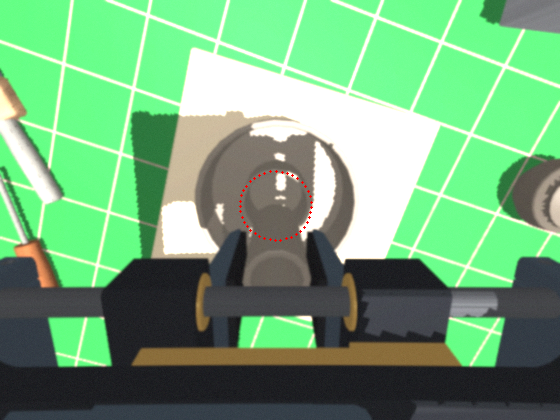

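The medium rim shows at about (276,203), slightly up-image of the circle. That agrees with the roughly 2.4 mm in-hand offset at its grasp. I'll shift by that amount, descend, and watch the force at the rim level.

```bash
python3 -m crank '1 2.7 -0.8 10 0 0 0;1 0 0 18 0 0 0;1 0 0 12 0 0 0;1 0 0 6 0 0 0;1 0 0 2 0 0 0;1 0 0 2 0 0 0;1 0 0 2 0 0 0;1 0 0 2 0 0 0;1 0 0 0 0 0 0'
python3 -m crank '1 0 0 2 0 0 0;1 0 0 2 0 0 0;1 0 0 2 0 0 0;1 0 0 0 0 0 0'
```

```text
time_s: 18.08
ee_pos: [550.8, 214.5, 144.6]
ee_rot: [180.0, 0.0, 18.8]
force: [-0.3, -0.1, -1.3]
gripper_width: 33.4
gripper_force: 20.0
time_s: 18.58
ee_pos: [550.7, 214.5, 138.4]
ee_rot: [180.0, 0.0, 18.8]
force: [-0.6, 0.0, -0.5]
gripper_width: 33.8
gripper_force: 20.0
```

The tip is past the rim with no contact, so I'll continue down.

```bash
python3 -m crank '1 0 0 5 0 0 0;1 0 0 8 0 0 0;1 0 0 8 0 0 0;1 0 0 8 0 0 0;1 0 0 6 0 0 0;1 0 0 3 0 0 0;1 0 0 1 0 0 0;1 0 0 0 0 0 0'
python3 -m crank '1 0 0 1 0 0 0;1 0 0 1 0 0 0;1 0 0 0 0 0 0'
```

```text
time_s: 19.58
ee_pos: [551.0, 214.6, 99.8]
ee_rot: [180.0, -0.0, 18.8]
force: [-0.3, 0.4, -0.7]
gripper_width: 33.6
gripper_force: 20.0
time_s: 19.95
ee_pos: [550.8, 214.5, 97.6]
ee_rot: [180.0, 0.0, 18.8]
force: [0.2, 0.2, -0.5]
gripper_width: 33.5
gripper_force: 20.0
```

```bash
python3 -m crank '1 0 0 1 0 0 0;1 0 0 1 0 0 0;1 0 0 0 0 0 0'; python3 -m crank '1 0 0 1 0 0 0;1 0 0 0 0 0 0';python3 -m crank '1 0 0 0.7 0 0 0;1 0 0 0 0 0 0'
```

```text
time_s: 20.32
ee_pos: [550.8, 214.5, 95.5]
ee_rot: [180.0, 0.0, 18.8]
force: [0.1, 0.0, -1.4]
gripper_width: 32.9
gripper_force: 20.0
time_s: 20.58
ee_pos: [550.8, 214.5, 94.5]
ee_rot: [180.0, 0.0, 18.8]
force: [-0.1, -0.6, -0.9]
gripper_width: 33.8
gripper_force: 20.0
time_s: 20.82
ee_pos: [550.8, 214.6, 93.9]
ee_rot: [180.0, 0.0, 18.8]
force: [-0.4, -0.1, -1.5]
gripper_width: 33.3
gripper_force: 20.0
```

```bash
python3 -m crank '1 0 0 0.7 0 0 0;1 0 0 0 0 0 0'; python3 -m crank '1 0 0 0.7 0 0 0;1 0 0 0 0 0 0'
```

```text
time_s: 21.08
ee_pos: [551.0, 214.6, 93.6]
ee_rot: [180.0, -0.0, 18.8]
force: [0.1, 0.4, 0.7]
gripper_width: 33.6
gripper_force: 20.0
time_s: 21.32
ee_pos: [551.2, 214.7, 93.5]
ee_rot: [180.0, -0.1, 18.8]
force: [-0.8, -0.3, 5.7]
gripper_width: 33.6
gripper_force: 20.0
```

It touched down at the expected height. I'll release it.

```bash
python3 -m crank '1 0 0 -0.5 0 0 0;0.2 0 0 0 0 0 0;0.1 0 0 0 0 0 0;0 0 0 0 0 0 0;-0.3 0 0 0 0 0 0;-0.3 0 0 0 0 0 0'; python3 -m crank '-0.3 0 0 -8 0 0 0;-0.3 0 0 -15 0 0 0;-0.3 0 0 -35 0 0 0;-0.3 0 0 -50 0 0 0;-0.3 0 0 -50 0 0 0;-0.3 0 40 0 0 0 0;-0.3 0 60 0 0 0 0;-0.3 0 60 0 0 0 0;-0.3 0 0 0 0 0 0;-0.3 0 0 0 0 0 0'
python3 - <<'E'
from h import *
f=lambda a:cv2.resize(cv2.convertScaleAbs(a,alpha=1.5),(390,390))
a=f(grab_frame("side")[80:180,215:315]);b=f(grab_frame("top")[143:243,113:213]);cv2.imwrite("pics/fin.png",np.hstack([a,b]))
E
```

```text
time_s: 22.08
ee_pos: [550.9, 214.5, 93.0]
ee_rot: [180.0, 0.0, 18.8]
force: [-0.6, 0.9, -0.5]
gripper_width: 58.8
gripper_force: 0.0
time_s: 23.32
ee_pos: [602.3, 63.3, 251.8]
ee_rot: [-180.0, -0.1, 18.7]
force: [-0.2, 0.5, -0.2]
gripper_width: 59.4
gripper_force: 0.0
```

View pics/fin.png

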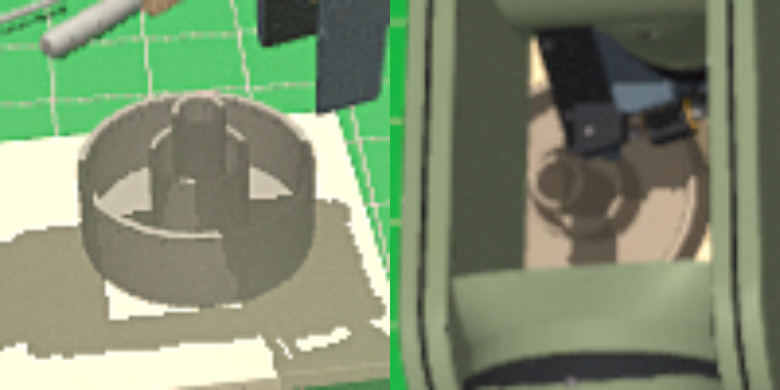

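The side crop shows the three pots nested upright, with the small rim near (200,105), and the gripper clear of them.

```bash
python3 -m crank '-0.3 0 0 0 0 0 0;-0.3 0 0 0 0 0 0;-0.3 0 0 0 0 0 0;-0.3 0 0 0 0 0 0'; python3 -c "
from workcell import env
print(env.job_done())"
```

```text
time_s: 23.92
ee_pos: [602.3, 63.3, 251.0]
ee_rot: [180.0, 0.0, 18.8]
force: [0.3, -0.9, 0.4]
gripper_width: 59.4
gripper_force: 0.0
the job is handed in; nothing more can be done
None
```

The job is handed in at 23.9 s: the last picture shows the medium pot standing in the large one and the small pot in the medium, all upright and the gripper clear; no verdict came back.

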